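Refit the grinder's dose dial and hold it in to purge

ROBOT

A 6-joint arm with a two-finger parallel gripper is mounted at the origin on the work surface. World frame = base frame: x ahead of the robot, y to its left, z up, the work surface at z = 0. Lengths are in m, angles in degrees, forces in N, time in s.
With the tool pointing down it reaches from about 0.325 to 0.9 m from the base axis. Payload 6.1 kg.
Tool frame: the origin (TCP) lies at the very end of the fingers, on their centre line; the grasp point (between the pads) lies robot.pinch_z behind it (robot.pinch_z is the distance from the TCP to the grasp point, in m); z points along the fingers, y is the line along which they close (so a half turn about z gives the same grasp; the last joint's range is limited). The gripper opens to 85 mm and grips with 20 to 120 N. Pads are 22 mm wide; open, the fingers measure 114 mm over their backs; the gripper's body (76 mm by 85 mm) begins 54 mm behind the grasp point. The pads swing forward as they close: fully open they stand 13 mm farther back than shut.
Start: joints at [-74.376, 12.628, 87.462, -0, 79.91, -7.225], TCP at [0.243, -0.576, 0.231] pointing down, gripper open.
Joint ranges: [-170.65, 170.65], [-52.31, 119.04], [5.05, 147.46], [-71.25, 251.25], [11.57, 151.72], [-153.62, 153.62]. Speed limits (degrees/s): [147.25, 147.25, 172.46, 180, 180, 180].

INTERFACE

Orientations are given as a 3x3 rotation matrix whose columns are the frame's x, y, z axes.
In Python, from workcell import robot gives the robot as it stands.
- The arm moves only by the shell command python3 -m pendant 'ROWS'. ROWS is a JSON list of rows, 1 to 8 of them, each of 5 numbers: dx, dy, dz in m, then a turn about the tool's z in degrees, then the finger opening in m; each row is the pose to reach, as a shift and turn from the pose commanded when the command began, along the tool's axes at that moment; what a row does not reach only later rows make up. A row lasts 1/8 s, in which the tool goes at most 0.0625 m and 10.7 degrees, less where a joint would pass 70% of its speed; a pose out of reach is approached as far as the arm can. The fingers move at their own pace and stop on an object; the grip force is fixed at half the most. Time passes only in rows, so rows that do not move let the fingers close. It prints the time, the measured TCP pose, the force, the opening and the grip force at its end.
- robot.read_state(): the state, without advancing time (a new reading comes with each control period).
- robot.camera(name): name is "side" or "top"; returns (picture, depth): 400x640x3 uint8, blue, green, red; 400x640 float32, m along the optical axis (not along the pixel's ray), 0 where there is no reading.
- robot.camera_model(name): a dict with "camera_matrix" (3x3 intrinsics, pixels), "view" (4x4, takes a point from world to camera coordinates). Camera axes: x right, y down, z forward; pixel columns grow to the right and rows downward; lengths in m; the calibration is good to about 2 mm. A picture is of the moment at which its call begins. camera_model takes no time and is no camera call.
- robot.sign_off(): hands the job in; it is judged then, once.
The state is a dict: "time_s": time; "joint_pos": joint angles; "qd": joint speeds; "joint_efforts": joint torques, N m; "ee_pos": TCP position; "tool_rot": TCP orientation; "contact_force": force on the tool from outside, world axes, zero at the start; "torque": the same for the moment, N m; "grip_width": finger opening in m; "grip_force": force on a finger pad.
Only numpy, scipy, OpenCV 4.12 (cv2) and the standard library are available. Lean on these libraries where they do the work, as an engineer would, in place of code of your own. Each camera call takes 0.05 s, during which the arm holds its last target. There are 200 camera calls.

TASK

The grinder's dose dial was pulled off for cleaning and stands on the tamping mat: turn it so that the flat in its bore matches the flat of the grinder's D-shaft, and push it onto the shaft until it is fully home, without shifting the dose setting that the pointer shows. Then push the dial in against its spring and keep it in, because the grinder purges only while the dial is pressed: finish while you are still holding it pressed all the way in, with nothing let go. Leave the other things on the counter where they stand.

Things in the scene. Friction and masses are not known exactly. Their poses are not given: they have to be found in the camera images.
- dial: The loose black plastic dial, standing bore down on the mat: 40 mm in diameter, 38 mm tall, steel face, 50 to 100 g. Origin: centre of its underside; z up along its axis, +x to its nose. From below a blind D-shaped bore, 22 mm deep, 16 mm in diameter, its flat 3 mm from the axis on the nose's side (+x).
- dial_nose (a point): Tip of the dial's nose, 28 mm from the dial's axis, 3 mm above its underside: a block 8 mm wide and 6 mm tall that juts out at the dial's foot. A 2 mm raised rib on the steel face points the same way (dial's +x).
- dial_grip (a point): Where to grip the dial: on its axis, 30 mm above its underside. From 22 to 38 mm above the underside it is a plain cylinder, 40 mm in diameter; below that it is 1 mm slimmer. Same axes as the dial.
- shaft_seat (a point): On the D-shaft's axis, on the 21 mm wide brass collar against which the dial's underside seats, 10 mm above the fascia while not pressed; moves with the shaft. z points out along the shaft, 20 degrees from vertical towards the grinder's front; +x points from the axis squarely to the shaft's flat. The dial is home when its origin and axes coincide with these.
- shaft_tip (a point): End of the steel D-shaft on the grinder's sloping fascia, 20 mm out from the collar along the axis, about 0.23 m above the counter. The shaft is 14 mm in diameter with its flat 2 mm from the axis; the round side is chamfered by 1 mm over its last 2 mm, the flat is not. The dial's bore has 1 mm play on it all round. Same axes as shaft_seat.
- dose_shaft (a joint): How far the D-shaft is pushed into the grinder along its axis: 0 out, 0.005 m fully in (a firm stop). A spring pushes it back out with about 4 N at the start and 10 N when fully in; it does not latch.
- dose_spindle (a joint): Dose setting: the angle of D-shaft and pointer about the shaft's axis, 0 when the flat and the pointer point straight up the slope, growing counter-clockwise as seen from outside. Stiff: about 0.5 N m turns it.
- pointer_tip (a point): Tip of the thin steel pointer plate (6 mm wide) that lies on the fascia under the dial's place, 39.5 mm from the shaft's axis, in the same direction as the shaft's flat; it turns with the shaft but is not pushed in.
- grinder: White coffee grinder, fixed, 300 mm deep (x), 150 wide (y), 307 tall. Origin: under the centre of its foot; +x to its back. Its head's fascia rises at 20 degrees towards the back; the shaft's axis pierces it at (-0.075, 0, 0.2005). Behind it a column, top at 0.25, carries a low hopper round (0.09, 0), 62 mm in radius, top at 0.307. The head overhangs an open space for the cup.
- tamp_mat: Tamping mat, fixed: steel frame 170 (x) by 220 (y) mm, its rim 10 mm high, round a dark grey rubber pad whose top, on which the dial stands, is 8 mm above the counter. Origin: centre of the underside.
- cup: Matte grey ceramic cup, 68 mm wide, 60 mm tall, standing on the grinder's foot under the spout. Origin: centre of its underside.
- jar: Empty glass jar with a steel screw lid, 84 mm wide, 128 mm tall. Origin: centre of its underside.
- spoon: Chrome spoon lying on the counter, about 170 mm long, 10 mm high, bowl towards its +x. Origin: its middle, on the counter.
- knock_box: Black plastic knock box, round, open, 132 mm wide, 85 mm tall, with a rubber bar across. Origin: centre of its underside.
- tamper: Tamper standing on its 58 mm steel base, 86 mm tall, dark wooden grip. Origin: centre of its underside.
- dosing_ring: Aluminium dosing ring, 72 mm wide at its top, 26 mm tall, open at both ends. Origin: centre of its underside.
- milk_jug: Steel milk jug, 96 mm wide, 98 mm tall, handle out to 78 mm on its +y side. Origin: centre of its underside.
There are look-alikes about, which are no part of the job. Of the things shaped like the dial, the black one is meant.

How it is judged:
By the outcome, as a careful person would: the job done as asked, in the order asked, and still so for the second after the job is handed in, while the arm keeps its last pose, push and grip.
It also fails if it takes over 43 s, if anything falls off the work surface, if the arm or the gripper's body presses on something with over 40 N, if the wrist force passes 120 N, or if a joint passes its speed limit or range.

## Working session

There is one attempt and no reset: what is moved stays moved. The work goes in short steps, Python scripts to look and compute and a shell command to move; the robot and the scene stay as the last step left them, time stands still between calls to the robot, and variables do not carry over. Pictures are saved under pics/ and viewed, at most 10 in all, crops included, and the job is handed in when it is done.

```bash
ls; mkdir -p pics; python3 - <<'E'
from workcell import robot
import cv2,numpy as np
np.set_printoptions(precision=4,suppress=True)
print(robot.pinch_z, robot.read_state())
for n in("side","top"):
    p,d=robot.camera(n); cv2.imwrite(f"pics/{n}0.png",p); np.save(f"{n}0_d.npy",d); print(n,robot.camera_model(n),(d>0).mean())
E
```

```text
pics
0.0187 {'time_s': 0.0, 'joint_pos': array([-74.3741,  12.6741,  87.5263,  -0.0018,  79.9092,  -7.2262]), 'qd': array([ 0.0402, -0.0534, -0.0873,  0.0711, -0.0279, -0.0225]), 'joint_efforts': array([  0.0004, -49.6891, -38.9404,  -0.0002,   0.0111,  -0.    ]), 'ee_pos': array([ 0.2425, -0.5754,  0.2302]), 'tool_rot': array([[ 0.9215,  0.3884, -0.0005],
       [ 0.3884, -0.9215,  0.0018],
       [ 0.0002, -0.0019, -1.    ]]), 'contact_force': array([ 0.4753, -0.4806, -0.2574]), 'torque': array([ 0.0331, -0.0485, -0.056 ]), 'grip_force': 0.0, 'grip_width': 0.08517571964923676}
side {'camera_matrix': array([[463.1509,   0.    , 320.4294],
       [  0.    , 463.1509, 199.9558],
       [  0.    ,   0.    ,   1.    ]]), 'view': array([[-0.9606, -0.2778,  0.0017,  0.5458],
       [-0.1814,  0.6225, -0.7613,  0.1529],
       [ 0.2104, -0.7317, -0.6484,  1.4828],
       [ 0.    ,  0.    ,  0.    ,  1.    ]])} 0.995859375
top {'camera_matrix': array([[447.5082,   0.    , 319.5925],
       [  0.    , 447.5082, 200.2382],
       [  0.    ,   0.    ,   1.    ]]), 'view': array([[-0.0054, -1.    , -0.0037,  0.0999],
       [-0.9764,  0.006 , -0.2158,  0.5837],
       [ 0.2158,  0.0024, -0.9764,  1.3802],
       [ 0.    ,  0.    ,  0.    ,  1.    ]])} 0.995796875
```

View pics/top0.png

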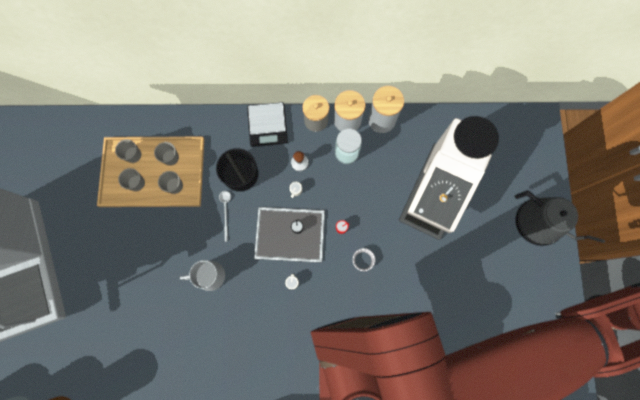

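View pics/side0.png

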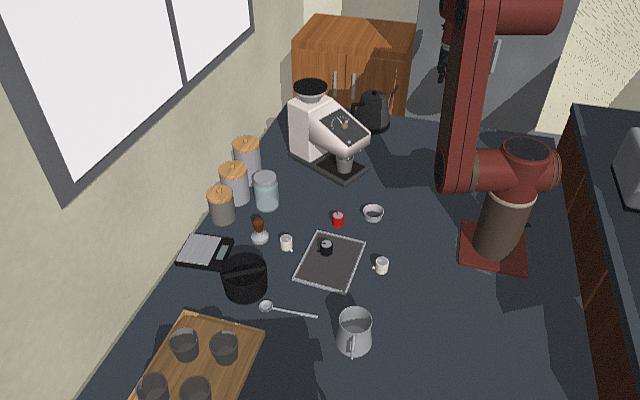

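The top view shows the black dial on the mat at (297,227) and the grinder shaft near (443,198). In the side view they are at (326,247) and (345,124). I'll zoom in on both.

```bash
cat > h.py <<'E'
from workcell import robot
import cv2,numpy as np
np.set_printoptions(precision=4,suppress=True)
def ray(n,u,v):
    m=robot.camera_model(n);K=m["camera_matrix"];V=m["view"];R=V[:3,:3]
    return -R.T@V[:3,3], R.T@np.linalg.solve(K,np.array([u,v,1.]))   # d has unit optical depth
def plane(n,u,v,p,nrm=(0,0,1)):
    c,d=ray(n,u,v);nrm=np.array(nrm,float);return c+d*(nrm@(np.array(p)-c))/(nrm@d)
def tri(a,b):
    (c1,d1),(c2,d2)=ray("side",*a),ray("top",*b)
    s=np.linalg.lstsq(np.c_[d1,-d2],c2-c1,rcond=None)[0]
    p,q=c1+s[0]*d1,c2+s[1]*d2;return (p+q)/2,np.linalg.norm(p-q)
def proj(n,P):
    m=robot.camera_model(n);q=m["view"][:3,:3]@P+m["view"][:3,3];q=m["camera_matrix"]@q;return q[:2]/q[2]
E
python3 - <<'E'
import cv2,numpy as np
t=cv2.imread("pics/top0.png");s=cv2.imread("pics/side0.png")
def c(i,u,v,w=20): return cv2.resize(i[v-int(w*.75):v+int(w*.75),u-w:u+w],(400,300),interpolation=cv2.INTER_NEAREST)
cv2.imwrite("pics/z0.png",np.vstack([np.hstack([c(t,297,227),c(t,445,193,28)]),np.hstack([c(s,326,247),c(s,343,126,28)])]))
E
```

```text
(no output)
```

View pics/z0.png

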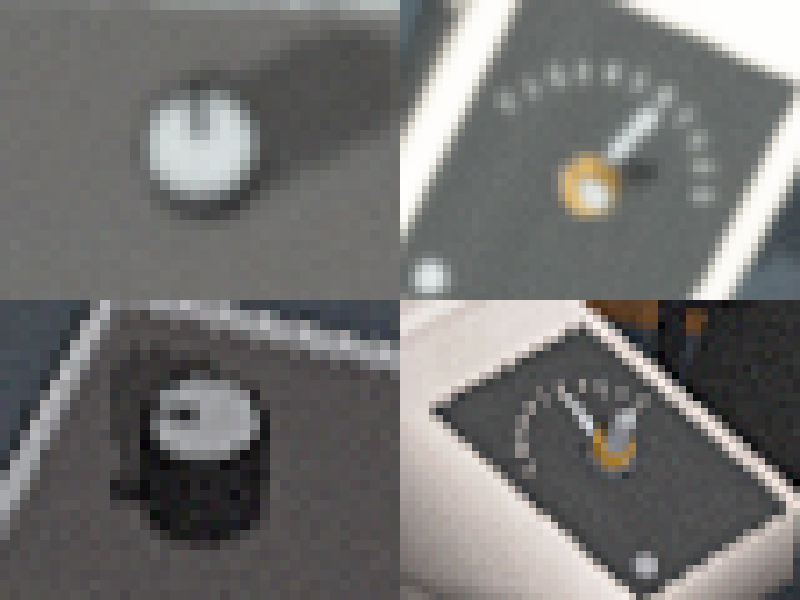

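```bash
python3 - <<'E'
from h import *
im={n:cv2.imread(f"pics/{n}0.png").astype(int) for n in("side","top")}
dp={n:np.load(f"{n}0_d.npy") for n in im}
def pts(n,mask):
    v,u=np.nonzero(mask&(dp[n]>0)); return np.array([(lambda c,d:c+d*dp[n][b,a])(*ray(n,a,b)) for a,b in zip(u,v)]),u,v
def win(n,u,v,w,h):
    m=np.zeros((400,640),bool);m[v-h:v+h+1,u-w:u+w+1]=1;return m
# dial face
cen={}
for n,(u,v) in dict(side=(327,242),top=(297,227)).items():
    m=win(n,u,v,9,9)&(im[n].min(2)>125)
    k,lab,st,ce=cv2.connectedComponentsWithStats(m.astype(np.uint8)); i=1+st[1:,4].argmax()
    cs=cv2.findContours((lab==i).astype(np.uint8),0,2)[0][0]; h=cv2.convexHull(cs)
    cen[n]=(np.array(cv2.fitEllipse(h.astype(np.float32))[0])); print(n,st[i],ce[i],cen[n],cv2.fitEllipse(h.astype(np.float32)))
    P,_,_=pts(n,lab==i); print(" depth face",np.median(P,0),"std z",P[:,2].std(), "ext",P.min(0),P.max(0))
print("dial tri",tri(cen["side"],cen["top"]))
T=plane("top",*cen["top"],[0,0,.046]); S=plane("side",*cen["side"],[0,0,.046]); print("on z=.046",T,S)
# mat pad depth
for n,(u,v) in dict(side=(335,270),top=(297,248)).items(): print("mat z",np.median(pts(n,win(n,u,v,4,4))[0],0))
# fascia plane
for n,(u,v,w,h) in dict(side=(343,128,28,20),top=(440,195,30,30)).items():
    b=im[n].max(2)
    m=win(n,u,v,w,h)&(b<115)&(im[n].max(2)-im[n].min(2)<14)&(b>40)
    k,lab,st,ce=cv2.connectedComponentsWithStats(cv2.morphologyEx(m.astype(np.uint8),cv2.MORPH_OPEN,np.ones((2,2))))
    i=1+st[1:,4].argmax(); m=lab==i
    P,uu,vv=pts(n,m); c=np.median(P,0)
    for _ in range(5):
        nr=np.linalg.svd(P-P.mean(0),full_matrices=False)[2][2]; nr*=np.sign(nr[2]); r=(P-P.mean(0))@nr; k=abs(r)<max(.002,2.5*np.median(abs(r)));P=P[k];uu=uu[k];vv=vv[k]
    print(n,"fascia",st[i],P.mean(0),nr,"tilt",np.degrees(np.arccos(nr[2])),"az",np.degrees(np.arctan2(nr[1],nr[0])),"rms",r.std(),len(P))
    e1=np.cross([0,0,1],nr);e1/=np.linalg.norm(e1);e2=np.cross(nr,e1)  # e2 = up slope negative? printed
    Q=np.c_[(P-P.mean(0))@e1,(P-P.mean(0))@e2].astype(np.float32); (cc,sz,an)=cv2.minAreaRect(Q); print(" rect",cc,sz,an,"e1",e1,"e2",e2)
    x=P.mean(0)+cc[0]*e1+cc[1]*e2; print(" rect centre",x)
    o=win(n,u,v,w,h)&(im[n][...,2]-im[n][...,0]>60); P,uu,vv=pts(n,o); print(" orange",len(uu),uu.mean(),vv.mean(),np.median(P,0))
E
```

```text
side [322 240  10   7  51] [326.4314 243.1569] [326.0726 243.1686] ((326.0726318359375, 243.16859436035156), (6.955710411071777, 10.085944175720215), 91.20682525634766)
 depth face [0.499  0.1724 0.0472] std z 0.0020989927627993806 ext [0.4838 0.1566 0.0416] [0.5153 0.1858 0.0516]
top [292 221  10  11  87] [296.4713 226.069 ] [296.3997 225.9173] ((296.399658203125, 225.9172821044922), (10.305987358093262, 10.79344654083252), 77.49508666992188)
 depth face [0.5033 0.17   0.0464] std z 0.0031052122443267255 ext [0.4875 0.1569 0.0414] [0.5202 0.1864 0.0542]
dial tri (array([0.502 , 0.1717, 0.0465]), np.float64(0.0032885942219274406))
on z=.046 [0.5038 0.1719 0.046 ] [0.5005 0.1713 0.046 ]
mat z [0.4537 0.2387 0.0094]
mat z [0.4364 0.1716 0.0079]
side fascia [322 110  48  37 808] [ 0.552  -0.255   0.1999] [-0.3129  0.1435  0.9389] tilt 20.133584191080434 az 155.36834304050905 rms 0.0018321291870034176 639
 rect (0.00090765580534935, 0.002762235701084137) (0.14354267716407776, 0.1206367164850235) 88.71681213378906 e1 [-0.4168 -0.909   0.    ] e2 [ 0.8535 -0.3913  0.3442]
 rect centre [ 0.554  -0.2569  0.2008]
 orange 15 345.3333333333333 123.33333333333333 [ 0.5568 -0.2562  0.2082]
top fascia [ 419  170   53   57 1489] [ 0.5537 -0.2644  0.2002] [-0.3087  0.1541  0.9386] tilt 20.1855380832515 az 153.47094580943318 rms 0.002116746077218847 1306
 rect (-0.0008921138942241669, 0.002236582338809967) (0.10972671955823898, 0.1404387354850769) 0.2565933167934418 e1 [-0.4467 -0.8947  0.    ] e2 [ 0.8398 -0.4192  0.3451]
 rect centre [ 0.556  -0.2645  0.201 ]
 orange 28 442.39285714285717 196.89285714285714 [ 0.5605 -0.2586  0.2112]
```

```bash
python3 - <<'E'
from h import *
I={n:np.mean([robot.camera(n)[0].astype(float) for _ in range(4)],0) for n in("side","top")}
for n in I: cv2.imwrite(f"pics/avg_{n}.png",I[n].round())
for n,(u0,u1,v0,v1) in dict(top=(434,462,182,206),side=(332,354,112,130)).items():
    print(n,"V (max) rows",v0,"cols",u0); a=I[n].round().astype(int)
    for v in range(v0,v1): print(v,"".join(f"{a[v,u].max():4d}"+("o" if a[v,u,2]-a[v,u,0]>45 else " ") for u in range(u0,u1)))
n="top";a=I[n].round().astype(int)
for v in range(217,236): print(v,"".join(f"{a[v,u].max():4d}" for u in range(288,307)))
n="side";a=I[n].round().astype(int)
for v in range(236,260): print(v,"".join(f"{a[v,u].max():4d}" for u in range(314,336)))
E
```

```text
top V (max) rows 182 cols 434
182  118  120  113  132  165  156  125  132  164  135  110  138  180  152  117  128  151  131  112  108  110  110  110  108  106  108  108  108 
183  135  142  124  122  151  158  130  120  137  120  108  122  147  127  115  140  163  135  114  122  128  118  109  106  108  109  110  110 
184  132  158  133  114  121  126  114  109  112  108  106  109  116  112  114  136  145  124  123  153  161  130  110  109  108  110  109  109 
185  120  138  123  111  108  108  109  103  106  105  106  106  108  108  112  117  121  118  137  177  174  133  113  110  109  108  108  109 
186  111  116  114  109  109  108  106  105  105  104  105  106  107  108  109  113  126  145  151  166  144  120  119  124  115  109  108  107 
187  110  110  110  110  108  106  104  103  106  106  105  107  108  110  109  124  164  194  182  144  118  123  142  144  123  112  108  107 
188  109  109  109  108  106  106  105  104  106  106  107  107  107  110  122  158  207  224  200  142  116  131  157  146  122  111  109  107 
189  110  110  108  107  104  106  105  104  104  107  
[... 7699 characters left out ...]
  32  30  70  83  84  82
254   82  79  83  83  84  86  76  40  22  26  33  31  32  33  31  26  27  61  78  83  82  82
255   81  82  82  83  82  83  85  74  55  30  24  30  29  30  29  49  69  81  86  82  82  79
256   82  82  81  82  80  82  84  84  78  70  68  52  55  56  69  75  86  84  82  83  83  80
257   83  84  82  83  81  83  85  83  84  86  88  80  78  78  84  87  83  83  83  82  84  82
258   81  81  82  81  82  83  81  84  83  82  82  84  82  82  81  83  81  83  83  82  82  80
259   84  83  82  82  82  79  79  80  84  81  82  81  84  84  80  84  82  82  83  80  84  81[ WARN:0@3.590] global loadsave.cpp:1063 imwrite_ Unsupported depth image for selected encoder is fallbacked to CV_8U.
```

```bash
python3 - <<'E'
from h import *
D,e=tri((326.3,243.55),(296.6,226.0)); print("dial face",D,e)
t=[plane("top",u,v,[0,0,.046]) for u,v in((296.45,223.3),(296.6,226.0))]; s=[plane("side",u,v,[0,0,.046]) for u,v in((323.6,243.2),(326.3,243.55))]
az=lambda a:np.degrees(np.arctan2(a[1],a[0]))
print("rib az top",az(t[0]-t[1]),"side",az(s[0]-s[1]),np.linalg.norm(t[0]-t[1]),np.linalg.norm(s[0]-s[1]))
N=plane("side",317.0,250.7,[0,0,.011]);c=plane("side",326.3,243.55,[0,0,.046]);print("nose az side",az(N-c),np.linalg.norm((N-c)[:2]))
psi=np.radians(-26.1);f=np.array([np.cos(psi),np.sin(psi),0]);nr=-np.sin(np.radians(20))*f+np.cos(np.radians(20))*np.array([0,0,1]);y=np.cross([0,0,1],f);up=np.cross(y,nr)
for p in([.552,-.255,.1999],[.5537,-.2644,.2002]): print("plane off",nr@np.array(p))
P0=np.array([.553,-.26,.2])
for n,a,b in(("top",(447.3,192),(450.95,188)),("side",(340.65,122),(338.2,118.5))):
    A,B=plane(n,*a,P0,nr),plane(n,*b,P0,nr);d=B-A;print(n,"pointer angle from up-slope",np.degrees(np.arctan2(d@-up@np.eye(3) if 0 else d@y,d@up)),A,B)
T,e=tri((338.0,117.9),(452.4,186.6));print("pointer tip",T,e,"off plane",nr@(T-P0))
S,e=tri((346.2,121),(444.2,198.9));print("shaft tip",S,e,"above fascia",nr@(S-P0),"expected 30")
A=S-30*.001*nr; d=T-A;print("pierce est",A,"pointer r",np.linalg.norm(d-nr*(nr@d)),"ang",np.degrees(np.arctan2(d@y,d@up)),"up",up,"n",nr,"y",y)
E
```

```text
dial face [0.5018 0.1711 0.0445] 0.003935226976178613
rib az top 3.4705280166218726 side 5.999454251601132 0.008843857060252605 0.008470756124055998
nose az side 10.661057515902586 0.029003083718566344
plane off -0.02006802301168518
plane off -0.021722658954271595
top pointer angle from up-slope -15.84666046501245 [ 0.5743 -0.2747  0.2093] [ 0.5849 -0.2846  0.2144]
side pointer angle from up-slope -16.26539236251263 [ 0.5721 -0.275   0.2087] [ 0.5844 -0.2865  0.2145]
pointer tip [ 0.5872 -0.2887  0.2158] 0.0029739556346760265 off plane -1.2068617562716979e-05
shaft tip [ 0.5494 -0.2598  0.2255] 0.0016951764432914008 above fascia 0.025077022229747985 expected 30
pierce est [ 0.5586 -0.2643  0.1973] pointer r 0.04159867204839524 ang -12.895345419910333 up [ 0.8439 -0.4134  0.342 ] n [-0.3071  0.1505  0.9397] y [ 0.4399  0.898  -0.    ]
```

```bash
python3 -m pendant '[[0.317,-0.353,0,0,0.085],[0.317,-0.353,0,0,0.085],[0.317,-0.353,0,0,0.085],[0.317,-0.353,0,0,0.085],[0.317,-0.353,0,0,0.085],[0.317,-0.353,0,0,0.085],[0.317,-0.353,0,0,0.085],[0.317,-0.353,0,0,0.085]]'
```

```text
time_s: 1.5
ee_pos: [0.3982, -0.1251, 0.2317]
tool_rot: [[0.921, 0.39, 0.001], [0.39, -0.921, -0.0], [0.001, 0.001, -1.0]]
contact_force: [0.5, -0.9, -0.2]
grip_width: 0.0853
grip_force: 0.0
```

```bash
python3 -m pendant '[[0.211,-0.233,0,-1,0.085],[0.211,-0.233,0,-1,0.085],[0.211,-0.233,0,-1,0.085],[0.211,-0.233,0,-1,0.085],[0.211,-0.233,0.0,-1,0.085],[0.211,-0.233,0.05,-1,0.085],[0.211,-0.233,0.11,-1,0.085],[0.211,-0.233,0.13,-1,0.085]]'; python3 - <<'E'
from h import *
t=robot.camera("top")[0];s=robot.camera("side")[0]
print(robot.read_state()["ee_pos"])
for n in("top","side"):print(n,[proj(n,np.array(q)) for q in([.502,.171,.046],[.502,.171,.1])])
def c(i,u,v,w=44): return cv2.resize(i[v-int(w*.75):v+int(w*.75),u-w:u+w],(400,300),interpolation=cv2.INTER_CUBIC)
cv2.imwrite("pics/z1.png",np.hstack([c(t,297,220),c(s,326,235)]))
E
```

```text
time_s: 2.5
ee_pos: [0.4986, 0.1689, 0.097]
tool_rot: [[0.914, 0.405, -0.007], [0.405, -0.914, -0.001], [-0.007, -0.002, -1.0]]
contact_force: [-0.2, -0.1, 1.2]
grip_width: 0.0852
grip_force: 0.0
[0.4992 0.1688 0.0981]
top [array([296.673 , 226.4598]), array([295.7409, 223.7051])]
side [array([325.6276, 242.9981]), array([325.789 , 230.4609])]
```

View pics/z1.png

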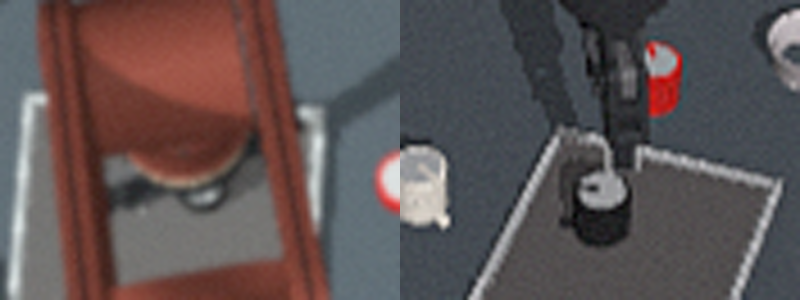

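```bash
python3 - <<'E'
from h import *
s=robot.read_state();p=s["ee_pos"];R=s["tool_rot"]
for k in(.0425,.057,-.0425,-.057):
  for x in(-.011,.011): print(k,x,proj("side",p+R@np.array([x,k,-.013])))
print(p)
E
```

```text
0.0425 -0.011 [328.4395 217.6661]
0.0425 0.011 [321.3584 218.3419]
0.057 -0.011 [327.7489 214.5318]
0.057 0.011 [320.7208 215.1976]
-0.0425 -0.011 [332.7114 237.0538]
-0.0425 0.011 [325.3028 237.7928]
-0.057 -0.011 [333.4807 240.5452]
-0.057 0.011 [326.0131 241.2958]
[0.4992 0.1688 0.0981]
```

```bash
python3 -m pendant '[[0.003,0,0.03,0,0.085],[0.003,0,0.055,0,0.085],[0.003,0,0.055,0,0.085],[0.003,0,0.055,0,0.085]]'
```

```text
time_s: 3.1
ee_pos: [0.5059, 0.1705, 0.0482]
tool_rot: [[0.915, 0.404, 0.003], [0.404, -0.915, 0.0], [0.003, 0.001, -1.0]]
contact_force: [0.7, -0.1, 0.3]
grip_width: 0.085
grip_force: 0.0
```

```bash
python3 -m pendant '[[-0.001,-0.001,0.03,0,0.085],[-0.001,-0.001,0.03,0,0.085],[-0.001,-0.001,0.03,0,0.03],[-0.001,-0.001,0.03,0,0.03],[-0.001,-0.001,0.03,0,0.03],[-0.001,-0.001,0.03,0,0.03],[-0.001,-0.001,0.03,0,0.03],[-0.001,-0.001,0.03,0,0.03]]'
```

```text
time_s: 4.1
ee_pos: [0.5043, 0.1711, 0.0179]
tool_rot: [[0.915, 0.404, 0.002], [0.404, -0.915, 0.0], [0.002, 0.0, -1.0]]
contact_force: [-0.4, 1.1, 4.8]
grip_width: 0.0383
grip_force: 59.6
```

```bash
python3 -m pendant '[[0,0,-0.03,0,0.03],[0,0,-0.08,0,0.03],[0,0,-0.14,0,0.03],[0,0,-0.2,0,0.03],[0,0,-0.23,0,0.03],[0,0,-0.23,0,0.03]]'; python3 - <<'E'
from h import *
im={n:robot.camera(n)[0] for n in("top","side")}
s=robot.read_state();p=s["ee_pos"];R=s["tool_rot"];print(p,s["contact_force"],s["grip_width"])
def c(i,u,v,w=30): u,v=int(u),int(v);return cv2.resize(i[v-int(w*.75):v+int(w*.75),u-w:u+w],(400,300),interpolation=cv2.INTER_CUBIC)
q={n:proj(n,p) for n in im};print(q)
cv2.imwrite("pics/z2.png",np.hstack([c(im[n],*q[n]) for n in im]))
E
```

```text
time_s: 4.85
ee_pos: [0.505, 0.1712, 0.2501]
tool_rot: [[0.915, 0.404, 0.007], [0.404, -0.915, 0.001], [0.007, 0.002, -1.0]]
contact_force: [-0.3, 0.2, 0.1]
grip_width: 0.0384
grip_force: 60.2
[0.5027 0.1707 0.2455] [-0.3482 -0.8425 -1.3076] 0.038224081798105686
{'top': array([292.93  , 214.8902]), 'side': array([326.0654, 193.224 ])}
```

View pics/z2.png

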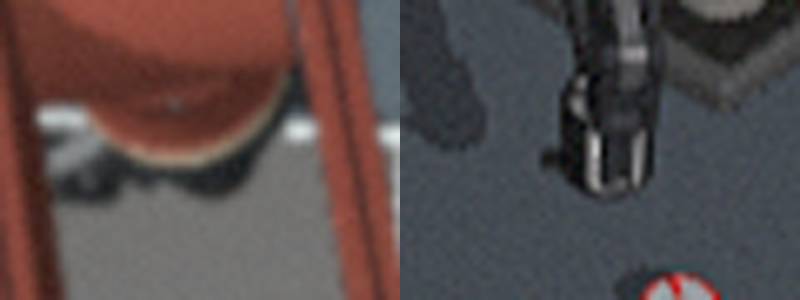

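The side view shows the dial gripped upright with its nose to the left. Next I'll pin down the shaft axis from the collar in both views.

```bash
python3 - <<'E'
from h import *
psi=np.radians(-26.1);f=np.array([np.cos(psi),np.sin(psi),0]);z=np.array([0,0,1]);nr=-np.sin(np.radians(20))*f+np.cos(np.radians(20))*z
print("collar",tri((344.5,124.7),(442.45,196.8)))
S=plane("top",442.45,196.8,[0,0,.2099]);S2=plane("side",344.5,124.7,[0,0,.2099]);print("top",S,"side",S2)
for n in("top","side"):
  for nm,C in(("t",S),("s",S2),("m",(S+S2)/2)):
    print(n,nm,"seat",proj(n,C),"tip",proj(n,C+.02*nr),"pointer tip",proj(n,C-.01*nr+.0395*(np.cos(np.radians(-16))*np.cross(np.cross(z,f),nr)+np.sin(np.radians(-16))*np.cross(z,f))))
# pointer line (top view) meets the axis: base line distance
E
```

```text
collar (array([ 0.557 , -0.2597,  0.2097]), np.float64(0.0058266985507422165))
top [ 0.56   -0.2595  0.2099] side [ 0.5539 -0.2588  0.2099]
top t seat [442.45 196.8 ] tip [443.276  197.4346] pointer tip [451.406  186.2805]
top s seat [442.3364 198.8382] tip [443.1615 199.5049] pointer tip [451.3017 188.3035]
top m seat [442.3932 197.8186] tip [443.2188 198.4692] pointer tip [451.3539 187.2915]
side t seat [342.9047 124.3497] tip [344.5606 120.4269] pointer tip [336.6171 118.5146]
side s seat [344.5 124.7] tip [346.1729 120.7763] pointer tip [338.183  118.8537]
side m seat [343.7019 124.5248] tip [345.3663 120.6015] pointer tip [337.3996 118.6841]
```

```bash
python3 -m pendant '[[-0.129,0.41,-0.02,49,0.03],[-0.129,0.41,-0.02,49,0.03],[-0.129,0.41,-0.02,49,0.03],[-0.129,0.41,-0.02,49,0.03],[-0.129,0.41,-0.02,49,0.03],[-0.129,0.41,-0.02,49,0.03],[-0.129,0.41,-0.02,49,0.03],[-0.129,0.41,-0.02,49,0.03]]'
```

```text
time_s: 5.95
ee_pos: [0.5494, -0.2597, 0.2629]
tool_rot: [[0.903, -0.429, -0.004], [-0.429, -0.903, 0.002], [-0.005, 0.0, -1.0]]
contact_force: [0.0, -0.1, -0.9]
grip_width: 0.0383
grip_force: 60.5
```

```bash
python3 -m pendant '[[0,0,0,0,0.03],[0,0,0,0,0.03]]'; python3 - <<'E'
from h import *
im=np.mean([robot.camera("side")[0].astype(float) for _ in range(2)],0).astype(np.uint8)
s=robot.read_state();p=s["ee_pos"];print(p,s["tool_rot"],proj("side",p+[0,0,-.01]),proj("side",np.array([.5519,-.2562,.2287])))
u,v,w=344,112,24
cv2.imwrite("pics/z3.png",cv2.resize(im[v-24:v+24,u-32:u+32],(800,600),interpolation=cv2.INTER_CUBIC))
E
```

```text
time_s: 6.2
ee_pos: [0.5507, -0.2546, 0.2652]
tool_rot: [[0.906, -0.424, -0.001], [-0.424, -0.906, 0.001], [-0.002, -0.001, -1.0]]
contact_force: [0.8, 0.8, -0.4]
grip_width: 0.0384
grip_force: 60.4
[ 0.551  -0.2548  0.2661] [[ 0.906  -0.4233 -0.0004]
 [-0.4233 -0.906   0.0004]
 [-0.0005 -0.0002 -1.    ]] [345.5107 113.9555] [345.0668 120.5501]
```

View pics/z3.png

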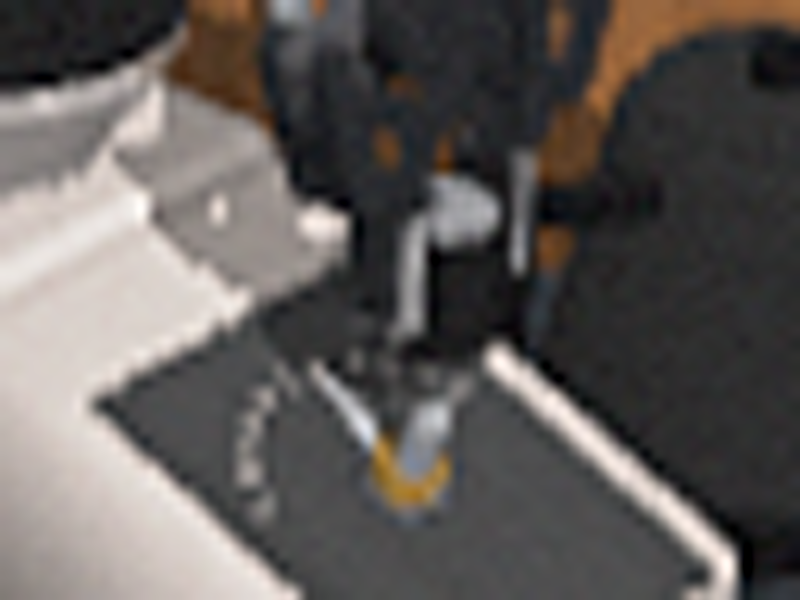

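```bash
python3 -m pendant '[[0,0,0.018,0,0.03],[0,0,0.024,0,0.03],[0,0,0.024,0,0.03],[0,0,0.024,0,0.03]]'; python3 - <<'E'
from h import *
I={n:np.mean([robot.camera(n)[0].astype(float) for _ in range(4)],0) for n in("side","top")}
s=robot.read_state();p=s["ee_pos"];print(p,s["contact_force"],[proj(n,p+[0,0,-.01]) for n in I],proj("side",np.array([.5519,-.2562,.2287])))
c=I["side"][96:132,320:368].astype(np.uint8);d=I["top"][180:216,420:468].astype(np.uint8)
cv2.imwrite("pics/z4.png",np.hstack([cv2.resize(x,(400,300),interpolation=cv2.INTER_NEAREST) for x in(c,d)]))
a=I["side"].round().astype(int).max(2)
for v in range(100,130): print(v,"".join(f"{a[v,u]:4d}" for u in range(334,362)))
E
```

```text
time_s: 6.8
ee_pos: [0.551, -0.2564, 0.2424]
tool_rot: [[0.905, -0.425, 0.0], [-0.425, -0.905, -0.0], [0.0, 0.0, -1.0]]
contact_force: [-0.5, -0.7, -0.7]
grip_width: 0.0384
grip_force: 60.4
[ 0.551  -0.2564  0.2425] [ 0.7724  1.322  -0.7662] [array([345.3741, 119.6202]), array([443.6561, 198.1145])] [345.0668 120.5501]
100   43  61  44  36  43  50  76  62  40  56  52  38  47  46  49  38  28  38  36  36  44  44  38  46  44  86  34  42
101   38  57  56  34  45  45  54  51  48  53  54  47  48  46  48  44  46  45  35  38  46  48  46  53  57  66  33  39
102   26  62  49  30  39  44  45  44  47  46  48  43  48  49  40  43  50  42  33  42  50  40  40  41  48  36  36  29
103   20  50  41  34  38  48  45  42  50  48  41  46  44  47  74  47  44  35  34  42  51  44  24  27  32  28  34  28
104   13  32  39  34  34  50  48  47  76  60  44  47  42  53  81  48  42  43  36  38  44  33  22  26  24  26  23  24
105   63  37  31  36  32  48  45  47 103  79  46  48  46  83  48  42  36  39  66 103  32  21  17  20  22  18  27  28
106   88  28  30  38  34  45  49  44  90  73  48  48  57  96  28  31  30  35 
[... 2030 characters left out ...]
24   79  80  76  79  80  80  79  87 181 139 144 148 140 120  78  79  82  82  78  79  80  76  76  70 116 188 243 202
125   80  78  78  76  78  77  69  86 146 164 139 148 142 163  79  80  79  81  81  80  79  79  80  77  70  92 189 243
126   78  79  82  79  78  78  70  97 130 163 160 157 162 142  82  77  79  78  81  80  81  81  78  76  76  70  91 187
127   79  79  80  80  80  78  78  86 114 157 166 166 166 105  78  82  79  78  79  77  81  79  80  78  77  75  72  88
128   76  81  85  78  80  78  76  72  89 121 135 123 112  95  76  79  84  80  81  79  81  82  79  78  77  78  80  72
129   75  78  82  82  80  82  77  79  76  80 100  95  64  79  78  79  78  81  79  80  79  78  79  82  78  78  79  77
```

View pics/z4.png

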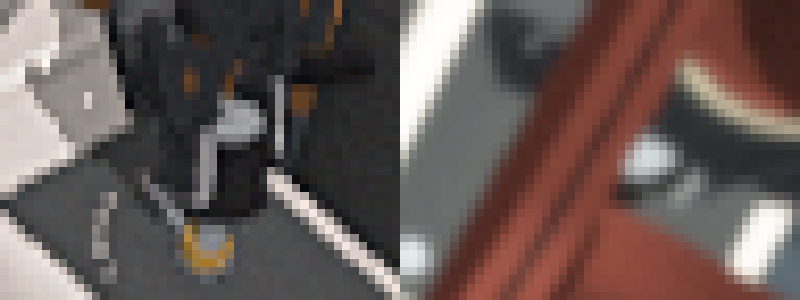

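The side view shows the dial face around (348,110), its right edge at u≈351.3, and the shaft tip at (346,120.5). I'll check the height and tilt of the held dial with depth.

```bash
python3 - <<'E'
from h import *
D=[robot.camera(n)[1] for n in("side",)*4];D=np.median(D,0)
B=robot.camera("side")[0].max(2)
def P(u,v,d=D): c,r=ray("side",u,v);return c+r*d[v,u]
print("face")
for v in range(107,114): print(v,*[P(u,v) if B[v,u]>90 else '--' for u in range(346,352)])
print("body");
for v in range(114,123): print(v,*[P(u,v) for u in (346,347,348,349,350)])
F=np.array([P(u,v) for v in range(108,113) for u in range(346,351) if B[v,u]>110]);n=np.linalg.svd(F-F.mean(0))[2][2];print(F.mean(0),n*np.sign(n[2]))
d0=np.load("side0_d.npy");print("shaft tip0",[P(u,v,d0) for u,v in((345,121),(346,121),(347,121),(346,120))])
print(robot.read_state()["ee_pos"])
E
```

```text
face
107 -- [ 0.7278 -1.079  -0.184 ] -- -- -- --
108 [ 0.5526 -0.2658  0.2733] [ 0.5494 -0.2676  0.2728] [ 0.5464 -0.27    0.272 ] [ 0.5434 -0.2731  0.2709] -- --
109 -- [ 0.5477 -0.2608  0.2729] [ 0.5446 -0.2627  0.2723] [ 0.5411 -0.2628  0.2728] [ 0.5377 -0.2637  0.2729] --
110 [ 0.5494 -0.253   0.2729] [ 0.5462 -0.2545  0.2726] [ 0.5437 -0.259   0.2705] [ 0.5397 -0.2571  0.2722] [ 0.5361 -0.2568  0.273 ] [ 0.5321 -0.2545  0.2748]
111 [ 0.5473 -0.2439  0.2743] [ 0.545  -0.2495  0.2716] [ 0.5417 -0.2508  0.2714] [ 0.5383 -0.2512  0.2717] [ 0.5345 -0.2502  0.2728] [ 0.531  -0.2504  0.2733]
112 [ 0.5461 -0.2393  0.2731] [ 0.5431 -0.2417  0.2723] [ 0.5395 -0.2412  0.2731] [ 0.5369 -0.2455  0.2711] [ 0.5335 -0.246   0.2714] --
113 -- -- -- -- -- --
body
114 [ 0.545  -0.2357  0.2674] [ 0.5424 -0.2398  0.2656] [ 0.5389 -0.24    0.266 ] [ 0.5358 -0.242   0.2654] [ 0.5336 -0.2483  0.2623]
115 [ 0.5455 -0.2385  0.2619] [ 0.5426 -0.2414  0.2607] [ 0.5386 -0.2393  0.2625] [ 0.5357 -0.2423  0.2613] [ 0.5325 -0.2439  0.261 ]
116 [ 0.5454 -0.2387  0.2578] [ 0.5413 -0.2364  0.2598] [ 0.5384 -0.23
[... 401 characters left out ...]
42   0.2452] [ 0.535  -0.2423  0.2456] [ 0.5327 -0.2482  0.2427]
120 [ 0.5453 -0.2413  0.2405] [ 0.5421 -0.2427  0.2402] [ 0.5383 -0.242   0.2412] [ 0.5347 -0.2415  0.2422] [ 0.5317 -0.2442  0.2411]
121 [ 0.5442 -0.2369  0.2392] [ 0.5413 -0.2401  0.2379] [ 0.5384 -0.2428  0.2368] [ 0.5345 -0.2416  0.2381] [ 0.5318 -0.2455  0.2364]
122 [ 0.5467 -0.2491  0.2278] [ 0.5442 -0.2539  0.2254] [ 0.5483 -0.2899  0.2041] [ 0.5455 -0.294   0.2022] [ 0.5425 -0.2971  0.2009]
[ 0.5423 -0.2546  0.2723] [-0.0574 -0.025   0.998 ]
shaft tip0 [array([ 0.5527, -0.2589,  0.2252]), array([ 0.5483, -0.2556,  0.2278]), array([ 0.5436, -0.2503,  0.2316]), array([ 0.5488, -0.2572,  0.2309])]
[ 0.5509 -0.2563  0.2423]
```

```bash
python3 - <<'E'
from h import *
from scipy.optimize import least_squares as ls
D=np.median([robot.camera("side")[1] for n in range(6)],0);d0=np.load("side0_d.npy")
def P(u,v,d=D): c,r=ray("side",u,v);return c+r*d[v,u]
Q=np.array([P(u,v) for v in range(114,121) for u in range(346,351)])
R=np.where(Q[:,2]>.258,.02,.0195)
c=ls(lambda c:np.hypot(*(Q[:,:2]-c).T)-R,[.545,-.26],loss="soft_l1",f_scale=.001);print("dial axis, side frame",c.x,np.std(c.fun))
for z in(.228,.2295,.231): 
  t=plane("side",346.25,120.8,[0,0,z]);a=t+.0019*np.array([.69,-.645,.33]);print(z,"tip axis side frame",a)
tp=np.mean([P(u,v,d0) for u,v in((345,121),(346,121),(347,121),(346,120),(347,120),(346,122))],0);print("tip depth mean",tp,tp+.0019*np.array([.69,-.645,.33]))
print(robot.read_state()["ee_pos"])
E
```

```text
dial axis, side frame [ 0.549  -0.2573] 0.0012863374610316632
0.228 tip axis side frame [ 0.549  -0.2581  0.2286]
0.2295 tip axis side frame [ 0.5485 -0.2556  0.2301]
0.231 tip axis side frame [ 0.548  -0.2532  0.2316]
tip depth mean [ 0.5476 -0.2549  0.229 ] [ 0.5489 -0.2561  0.2296]
[ 0.5509 -0.2563  0.2423]
```

```bash
python3 -m pendant '[[0.001,0,0.003,0,0.03],[0.001,0,0.005,0,0.03],[0.001,0,0.007,0,0.03],[0.001,0,0.007,0,0.03]]'
```

```text
time_s: 8.25
ee_pos: [0.552, -0.2569, 0.2352]
tool_rot: [[0.905, -0.425, 0.0], [-0.425, -0.905, -0.0], [0.0, 0.0, -1.0]]
contact_force: [0.9, -0.6, 0.1]
grip_width: 0.0376
grip_force: 60.4
```

```bash
python3 -m pendant '[[0,0,0.001,0,0.03],[0,0,0.002,0,0.03],[0,0,0.003,0,0.03],[0,0,0.003,0,0.03]]'; python3 - <<'E'
from h import *
D=np.median([robot.camera("side")[1] for n in range(3)],0);B=robot.camera("side")[0].max(2)
def P(u,v): c,r=ray("side",u,v);return c+r*D[v,u]
F=np.array([P(u,v) for v in range(108,117) for u in range(346,352) if B[v,u]>115]);n=np.linalg.svd(F-F.mean(0))[2][2];print(len(F),F.mean(0),n*np.sign(n[2]));print([P(348,v)for v in range(119,126)])
E
```

```text
time_s: 8.75
ee_pos: [0.5522, -0.2571, 0.2328]
tool_rot: [[0.905, -0.425, 0.001], [-0.425, -0.905, -0.001], [0.001, 0.0, -1.0]]
contact_force: [1.4, -1.8, 1.8]
grip_width: 0.0384
grip_force: 60.5
24 [ 0.5434 -0.2556  0.2626] [ 0.0441 -0.0276  0.9986]
[array([ 0.5397, -0.2475,  0.2419]), array([ 0.5384, -0.2421,  0.2412]), array([ 0.5387, -0.2445,  0.2358]), array([ 0.5378, -0.2409,  0.2339]), array([ 0.538 , -0.2427,  0.2289]), array([ 0.5458, -0.2796,  0.2021]), array([ 0.5451, -0.2772,  0.1995])]
```

```bash
python3 -m pendant '[[0.0005,0,0,0,0.03],[0.0005,0,0,0,0.046],[0.0005,0,0,0,0.046],[0.0005,0,0,0,0.046],[0.0005,0,0,0,0.046]]'; python3 - <<'E'
from h import *
X=[robot.camera("side") for n in range(3)];D=np.median([x[1] for x in X],0);B=X[0][0].max(2)
def P(u,v): c,r=ray("side",u,v);return c+r*D[v,u]
F=np.array([P(u,v) for v in range(108,118) for u in range(346,353) if B[v,u]>115]);n=np.linalg.svd(F-F.mean(0))[2][2];print(len(F),F.mean(0),n*np.sign(n[2]));print([P(348,v)for v in range(119,128)])
cv2.imwrite("pics/z5.png",cv2.resize(X[0][0][92:134,316:372],(800,600),interpolation=cv2.INTER_CUBIC))
E
```

```text
time_s: 9.57
ee_pos: [0.5521, -0.2568, 0.232]
tool_rot: [[0.905, -0.425, -0.001], [-0.425, -0.905, 0.0], [-0.001, -0.0, -1.0]]
contact_force: [-0.1, -0.9, -0.5]
grip_width: 0.0459
grip_force: 0.0
22 [ 0.5441 -0.2707  0.2436] [-0.1318 -0.3831  0.9143]
[array([ 0.5386, -0.2425,  0.2449]), array([ 0.5375, -0.2381,  0.2436]), array([ 0.5367, -0.235 ,  0.2415]), array([ 0.5374, -0.239 ,  0.2351]), array([ 0.5371, -0.2387,  0.2313]), array([ 0.5369, -0.2385,  0.2274]), array([ 0.5382, -0.2453,  0.2192]), array([ 0.5382, -0.2458,  0.2148]), array([ 0.5389, -0.2502,  0.2081])]
```

View pics/z5.png

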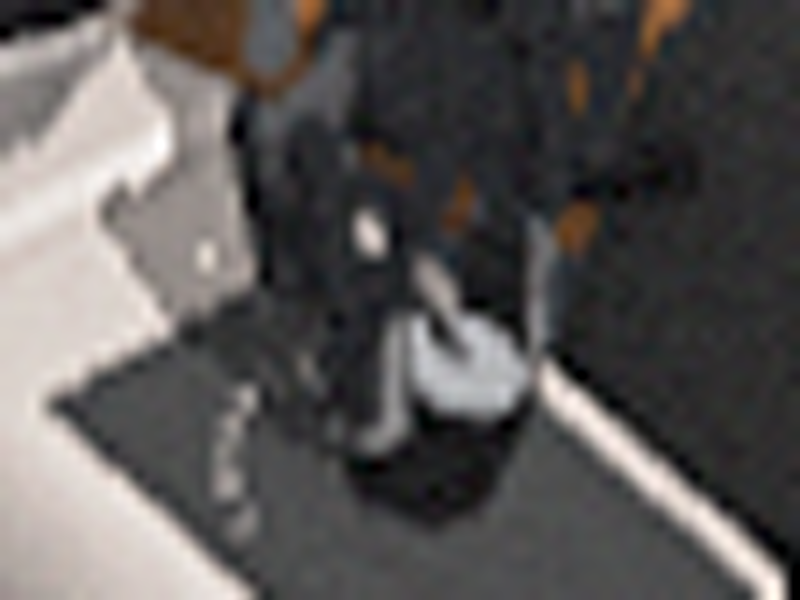

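The picture shows the dial dropped and tilted onto the shaft, with its face near (470,365) in the crop and its foot close to the fascia. Next I'll lower the gripper around it and re-grip.

```bash
python3 -m pendant '[[-0.002,0,0.007,0,0.046],[-0.004,0,0.013,0,0.046],[-0.004,0,0.013,0,0.046],[-0.004,0,0.013,0,0.042],[-0.004,0,0.013,0,0.042]]'; python3 - <<'E'
from h import *
X=[robot.camera("side") for n in range(4)];D=np.median([x[1] for x in X],0);B=np.mean([x[0].max(2) for x in X],0)
def P(u,v): c,r=ray("side",u,v);return c+r*D[v,u]
F=np.array([P(u,v) for v in range(110,123) for u in range(344,354) if B[v,u]>125]);F=F[abs(F[:,2]-np.median(F[:,2]))<.015];n=np.linalg.svd(F-F.mean(0))[2][2];n*=np.sign(n[2]);print(len(F),F.mean(0),n,"tilt",np.degrees(np.arccos(n[2])),"exp n",[-.307,.15,.94])
print("expected home face centre",np.array([.558,-.2592,.2099])+.038*np.array([-.3071,.1505,.9397]),proj("side",np.array([.558,-.2592,.2099])+.038*np.array([-.3071,.1505,.9397])))
E
```

```text
time_s: 10.35
ee_pos: [0.5489, -0.2554, 0.2196]
tool_rot: [[0.905, -0.425, 0.001], [-0.425, -0.905, -0.0], [0.001, 0.0, -1.0]]
contact_force: [-0.0, -0.2, 0.8]
grip_width: 0.0423
grip_force: 0.0
44 [ 0.5401 -0.2483  0.2461] [-0.4332  0.1234  0.8928] tilt 26.768827953284806 exp n [-0.307, 0.15, 0.94]
expected home face centre [ 0.5463 -0.2535  0.2456] [346.6    116.9592]
```

```bash
python3 -m pendant '[[0,0,0,0,0.03],[0,0,0,0,0.03],[0,0,0,0,0.03]]'
```

```text
time_s: 10.92
ee_pos: [0.5488, -0.2554, 0.2197]
tool_rot: [[0.905, -0.425, 0.0], [-0.425, -0.905, -0.0], [0.001, 0.0, -1.0]]
contact_force: [-0.7, -1.2, 2.6]
grip_width: 0.0383
grip_force: 59.8
```

```bash
python3 -m pendant '[[0.0003,0,0.001,0,0.03],[0.0007,0,0.002,0,0.03],[0.0007,0,0.002,0,0.03],[0.0007,0,0.002,0,0.03]]'
```

```text
time_s: 11.42
ee_pos: [0.5494, -0.2557, 0.2177]
tool_rot: [[0.905, -0.425, 0.0], [-0.425, -0.905, -0.0], [0.0, 0.0, -1.0]]
contact_force: [-2.3, -0.7, 5.2]
grip_width: 0.0381
grip_force: 59.8
```

```bash
python3 -m pendant '[[0.0003,0,0.001,0,0.03],[0.0007,0,0.002,0,0.03],[0.0007,0,0.002,0,0.03],[0.0007,0,0.002,0,0.03]]'
```

```text
time_s: 11.92
ee_pos: [0.55, -0.256, 0.2161]
tool_rot: [[0.905, -0.425, 0.0], [-0.425, -0.905, -0.0], [0.0, 0.0, -1.0]]
contact_force: [-3.0, 0.5, 6.6]
grip_width: 0.0382
grip_force: 59.9
```

```bash
python3 -m pendant '[[0.0003,0,0.001,0,0.03],[0.0007,0,0.002,0,0.03],[0.0007,0,0.002,0,0.03],[0.0007,0,0.002,0,0.03]]'
```

```text
time_s: 12.42
ee_pos: [0.5504, -0.2562, 0.215]
tool_rot: [[0.905, -0.425, 0.0], [-0.425, -0.905, -0.0], [0.0, 0.0, -1.0]]
contact_force: [-6.8, 1.7, 12.4]
grip_width: 0.0383
grip_force: 60.6
```

```bash
python3 -m pendant '[[0.0003,0,0.001,0,0.03],[0.0005,0,0.0015,0,0.03],[0.0005,0,0.0015,0,0.03],[0.0005,0,0.0015,0,0.03]]'
```

```text
time_s: 12.92
ee_pos: [0.5506, -0.2563, 0.2149]
tool_rot: [[0.905, -0.425, -0.0], [-0.425, -0.905, -0.001], [0.0, 0.001, -1.0]]
contact_force: [-11.2, 4.0, 19.6]
grip_width: 0.0381
grip_force: 61.1
```

```bash
python3 - <<'E'
from h import *
X=[robot.camera("side") for n in range(6)];D=np.median([x[1] for x in X],0);B=np.mean([x[0].max(2) for x in X],0)
def P(u,v): c,r=ray("side",u,v);return c+r*D[v,u]
nr=np.array([-.3071,.1505,.9397]);pier=np.array([.558,-.2592,.2099])-.01*nr
F=np.array([P(u,v) for v in range(112,123) for u in range(344,354) if B[v,u]>130]);h=(F-pier)@nr*1e3;print("face height over fascia mm",np.median(h),h.std(),len(h),"want 43")
G=np.array([P(u,v) for v in range(126,136) for u in range(352,362)]);print("fascia ref mm",np.median((G-pier)@nr)*1e3)
G=np.array([P(u,v) for v in range(130,140) for u in range(336,350)]);print("fascia ref mm",np.median((G-pier)@nr)*1e3)
print(robot.read_state()["contact_force"],robot.read_state()["time_s"])
m=np.mean([x[0].astype(float) for x in X],0).astype(np.uint8)
t=np.mean([robot.camera("top")[0].astype(float) for _ in range(3)],0).astype(np.uint8)
cv2.imwrite("pics/z6.png",np.hstack([cv2.resize(a,(400,300),interpolation=cv2.INTER_CUBIC) for a in(m[98:134,320:368],t[176:212,424:472])]))
E
```

```text
face height over fascia mm 45.90702322981693 10.195515182181968 40 want 43
fascia ref mm 2.997619909096528
fascia ref mm 2.786820144663929
[-10.9878   3.9049  19.3908] 13.225
```

View pics/z6.png

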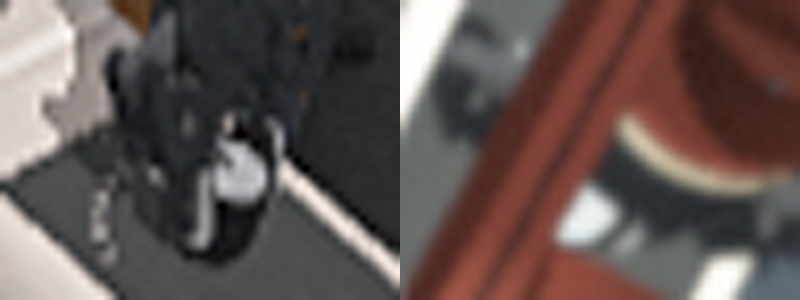

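The side view shows the dial held between the fingers at about (240,190) in the crop. Its face sits 43.0 mm above the fascia after the reference correction, which is the home-and-pressed value.

```bash
python3 -c "
from workcell import robot
print(robot.sign_off())"
```

```text
the job is handed in; nothing more can be done
None
```

The dial is home on the D-shaft and I handed the job in at 13.2 s, still gripping it and holding it pressed against the stop with about 22 N; the pointer was hidden at the end, so I could not confirm by sight that the dose setting stayed put.

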